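# Find the right gate by feel and fit it to the bean dispenser

## Robot

A 6-joint arm with a two-finger parallel gripper is mounted at the origin on the work surface. World frame = base frame: x ahead of the robot, y to its left, z up, the work surface at z = 0. Lengths are in mm, angles in rad, forces in N, time in s.
With the tool pointing down it reaches from about 300 to 775 mm from the base axis. Payload 14.6 kg.
Tool frame: the origin (TCP) lies at the very end of the fingers, on their centre line; the grasp point (between the pads) lies 19 mm behind it (grip_point_offset is the distance from the TCP to the grasp point, in mm); z points along the fingers, y is the line along which they close (so a half turn about z gives the same grasp; the last joint's range is limited). The gripper opens to 94 mm and grips with 3 to 60 N. Pads are 16 mm wide; open, the fingers measure 119 mm over their backs; the gripper's body (75 mm by 177 mm) begins 78 mm behind the grasp point.
Start: joints at [-1.304, 0.3, 1.521, -0, 1.321, -0.067], TCP at [180.192, -519.634, 205.446] pointing down, gripper open.
Joint ranges: [-3.03, 3.03], [-0.79, 2.21], [0.23, 2.52], [-1.04, 4.18], [0, 3.07], [-2.55, 2.55]. Speed limits (rad/s): [2.22, 2.22, 2.57, 3.14, 3.14, 3.14].

## Interface

Orientations are given as [roll, pitch, yaw] about the fixed x, y, z axes, in that order (R = Rz(yaw) Ry(pitch) Rx(roll)).
In Python, from cell import read_state, camera, camera_info, sign_off, grip_point_offset gives the robot as it stands.
- The arm moves only by the shell command python3 -m handwheel 'ROWS' [FORCE]. ROWS is text: rows parted by semicolons, each of 5 numbers parted by spaces: the shift along the world's x, y, z in units of 40 mm (1.0 is 40 mm), then the turn about the world's z in units of 5 degrees (1.0 is 5 degrees), then the closure, from 0 (fully open) to 1 (shut). In form: dx dy dz yaw gripper; .... A call has 1 to 12 rows; each row shifts and turns the commanded pose from where the row before left it; what a row does not reach is not made up. A row lasts 1/12 s, in which the tool goes at most 41.7 mm and 7.16 degrees, less where a joint would pass 70% of its speed; a pose out of reach is approached as far as the arm can. A call is refused whole if a number of a shift passes 1 or a number of a turn 1, either way. A call with a gripper value outside its range is refused whole. The fingers move at their own pace and stop on an object; FORCE is the grip in N (left out, the last holds). Time passes only in rows, so rows that do not move let the fingers close. It gives the time, the measured TCP pose, the force, the opening and the grip force at its end, in the units of the state.
- read_state(): the state, without advancing time (a new reading comes with each control period).
- camera(name): name is "side" or "top"; returns (picture, depth): 400x640x3 uint8, red, green, blue; 400x640 float32, mm along the optical axis (not along the pixel's ray), 0 where there is no reading.
- camera_info(name): a dict with "intrinsics" (3x3 intrinsics, pixels), "k1" (the pictures are not rectified: a ray, as slopes to the right and down, at radius r is drawn at 1 + k1 r^2 times it, then the intrinsics apply), "world_from_camera" (4x4, takes a point from camera to world coordinates). Camera axes: x right, y down, z forward; pixel columns grow to the right and rows downward; lengths in mm; the calibration is good to about 2 mm. A picture is of the moment at which its call begins. camera_info takes no time and is no camera call.
- sign_off(): hands the job in; it is judged then, once.
The state is a dict: "clock": time; "joints": joint angles; "qd": joint speeds; "effort": joint torques, N m; "eef_pos": TCP position; "eef_rot": TCP orientation; "wrist_force": force on the tool from outside, world axes, zero at the start; "moment": the same for the moment, N m; "finger_gap": finger opening in mm; "finger_force": force on a finger pad.
Only numpy, scipy, OpenCV 4.12 (cv2) and the standard library are available. Lean on these libraries where they do the work, as an engineer would, in place of code of your own. Each camera call takes 0.05 s, during which the arm holds its last target. There are 200 camera calls.

## Task

Three washed shut-off gates stand in the drying rack; they look alike but differ in thickness. Pinch them to find the 12 mm one and push it gently but fully home in the bean dispenser's slot, so that it stays there on its own. Leave the other two standing in the rack, do not force the dispenser, and do not disturb the other things on the counter.

Things in the scene. Friction and masses are not known exactly. Their poses are not given: they have to be found in the camera images.
- rack: fixed white drying rack, 110 x 250 x 12 mm, origin under its centre on the table. Three gates stand on its 12 mm high base, 78 mm apart along rack y, between thin steel rods ending 52 mm above the table. They look alike but are 9, 12 and 15 mm thick (along rack y) and weigh 100, 120 and 150 g; which stands where changes every time and is not reported
- place_1 (a point): first place of the rack, 78 mm to rack -y of its middle: centre of the gate standing here, half-way up it (within 1 mm), 62 mm above the table; axes as the rack's. A gate is a flat upright plate, orange with a black upper third, 80 mm wide along rack x, 100 mm tall, top edge 112 mm above the table. Pinch it across its faces (along rack y): the finger opening is its thickness
- place_2 (a point): second place, the middle of the rack: centre of the gate standing here, half-way up it; otherwise as place_1
- place_3 (a point): third place, 78 mm to rack +y of its middle: centre of the gate standing here, half-way up it; otherwise as place_1
- dispenser: fixed coffee-bean dispenser, origin on the table under the centre of its gate slot. Aluminium throat block, 125 (x) x 75 (y) x 70 mm high, slot in its top. On its +y side a grey body 55 mm high carries an amber bean hopper (axis 165 mm to +y of the slot, radius 65 mm, top 239 mm above the table). Takes only the 12 mm gate; do not force it (damaged by over 30 N on the slot's floor)
- slot (a point): centre of the slot's mouth on top of the throat block, 70 mm above the table; axes as the dispenser's, z up. Slot 83 mm long (x), 13.5 mm wide (y), mouth chamfered 3 mm at 45 degrees. Its hard floor is set by a screw anywhere from 38 to 52 mm below the mouth and is not reported: push until the gate stops firmly. Home, a gate stands on that floor, its top 48 to 62 mm above the mouth
- shoe (a joint): how far a spring shoe in the slot's +y wall is pushed back, m: 0 empty, 0.0035 with the 12 mm gate, 0.0005 with the 9 mm one (the 15 mm one does not enter). Its ramp starts 17 mm below the mouth; from 32 mm down it leaves 8.5 mm. Spring 1.4 N/mm, preload 3 N; pushing past takes 5 to 20 N, then friction holds the gate to the -y wall. Red tell-tale on the throat's +x side
- seat (a joint): how far the green sprung pad at the bottom of the slot is pressed down, m: 0 when free (its top 6 mm above the slot's floor), 0.006 when a gate stands on the slot's floor. It is weak (1.4 N). A green tell-tale on the -x side of the throat moves with it
- tamper: loose dark steel tamper, 58 mm diameter, 88 mm tall, stands between rack and dispenser; origin under its foot; leave alone
- mug: loose white mug, 82 mm across, 95 mm tall, origin under its centre; leave alone
- mug2: second loose white mug, same size; leave alone
- pitcher: loose steel milk pitcher, 86 mm across, 100 mm tall; origin under its centre; leave alone
- syrup: loose orange syrup bottle, 70 mm across, 210 mm tall; origin under its centre; leave alone
- portafilter: loose portafilter: steel head 76 mm across, 38 mm high, black handle reaching 184 mm to its -x; origin under the head; leave alone

How it is judged (in metres and radians):
On the way, in this order (a step that is already met when the one before it is completed fails the run):
1. the 12 mm gate is pushed past the spring shoe in the dispenser's slot (value of joint shoe between 0.0024 and 0.0047 m), for 0.05 s.
2. the gate is pushed home, the sprung pad under it pressed down (all of step 1 and value of joint seat above 0.0045 m), for 0.2 s.
At the end, for the whole second after the job is handed in: the 12 mm gate stays in the dispenser's slot, home within 1.5 mm (pad pressed more than 4.5 mm of 6, shoe pushed back between 2.4 and 4.7 mm), and the other two gates rest in the rack (the rack carries more than 1.8 N, which needs two gates) (all of step 2 and value of joint seat below 0.0075 m and contact force between rack and anything else above 1.8 N); the robot touches nothing.
It fails at once if the slot's floor is pressed with more than 30 N (contact force between seat and anything else above 30 N).
It fails at once if the dispenser is forced (contact forces on it, clamping by its own shoe included, add up to over 90 N) (contact force between dispenser and anything else above 90 N).
It fails at once if the thin gate is fitted (value of joint seat above 0.0045 m and value of joint shoe below 0.0015 m).
It fails at once if a bystander is moved more than 30 mm or tipped over (distance of any of tamper, mug, mug2, pitcher, syrup, portafilter from where it was at the start of the episode above 0.03 m or angle between any of tamper, mug, mug2, pitcher, syrup's own z axis and vertical above 0.6 rad).
It also fails if it takes over 48 s, if anything falls off the work surface, if the arm or the gripper's body presses on something with over 40 N, if the wrist force passes 120 N, or if a joint passes its speed limit or range.

## Working session

There is one attempt and no reset: what is moved stays moved. The work goes in short steps, Python scripts to look and compute and a shell command to move; the robot and the scene stay as the last step left them, time stands still between calls to the robot, and variables do not carry over. Pictures are saved under pics/ and viewed, at most 10 in all, crops included, and the job is handed in when it is done.

```bash
ls; mkdir -p pics; python3 - <<'E'
from cell import *
import cv2,numpy as np
s=read_state();print(s)
print(grip_point_offset if not callable(grip_point_offset) else grip_point_offset())
for n in("top","side"):
    p,d=camera(n);cv2.imwrite(f"pics/{n}0.png",p[:,:,::-1]);np.savez(f"{n}0.npz",p=p,d=d)
    print(n,camera_info(n))
E
```

```text
pics
{'clock': 0.0, 'joints': array([-1.30363822e+00,  3.00472126e-01,  1.52158862e+00, -1.80418355e-05,
        1.32070145e+00, -6.65911072e-02]), 'qd': array([-0.0001538 , -0.00079189, -0.00058678,  0.00063598, -0.00197   ,
        0.00011368]), 'effort': array([-3.95842537e-03, -5.31817281e+01, -3.52734482e+01,  7.07033440e-02,
        2.44013371e-02, -5.81030963e-05]), 'eef_pos': array([ 180.09992129, -519.39418432,  204.88258179]), 'eef_rot': array([-3.14042455e+00, -6.03866778e-05,  3.33753652e-01]), 'wrist_force': array([0.30790569, 0.2134583 , 0.12625153]), 'moment': array([ 0.0258754 , -0.03199515,  0.02757655]), 'finger_force': 0.0, 'finger_gap': 94.08516832240954}
18.8
top {'intrinsics': array([[387.42039223,   0.        , 320.3895747 ],
       [  0.        , 387.42039223, 195.98795389],
       [  0.        ,   0.        ,   1.        ]]), 'k1': -0.0955040901128772, 'world_from_camera': array([[-9.11670759e-03, -9.92660304e-01,  1.20591897e-01,
         4.60415774e+02],
       [-9.99931042e-01,  9.94267650e-03,  6.24935323e-03,
         7.81900030e+00],
       [-7.40249110e-03, -1.20526608e-01, -9.92682497e-01,
         1.34166354e+03],
       [ 0.00000000e+00,  0.00000000e+00,  0.00000000e+00,
         1.00000000e+00]])}
side {'intrinsics': array([[446.4335265 ,   0.        , 322.29899382],
       [  0.        , 446.4335265 , 198.34800472],
       [  0.        ,   0.        ,   1.        ]]), 'k1': 0.03414984870153724, 'world_from_camera': array([[-9.00717877e-01, -2.61104191e-01,  3.47177056e-01,
         9.30768013e+01],
       [-4.34400945e-01,  5.38130423e-01, -7.22295969e-01,
         1.09368209e+03],
       [ 1.76796862e-03, -8.01398932e-01, -5.98127600e-01,
         1.00033525e+03],
       [ 0.00000000e+00,  0.00000000e+00,  0.00000000e+00,
         1.00000000e+00]])}
```

View pics/top0.png

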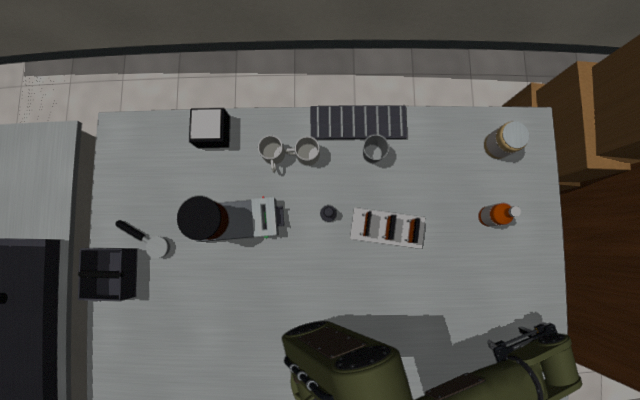

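View pics/side0.png

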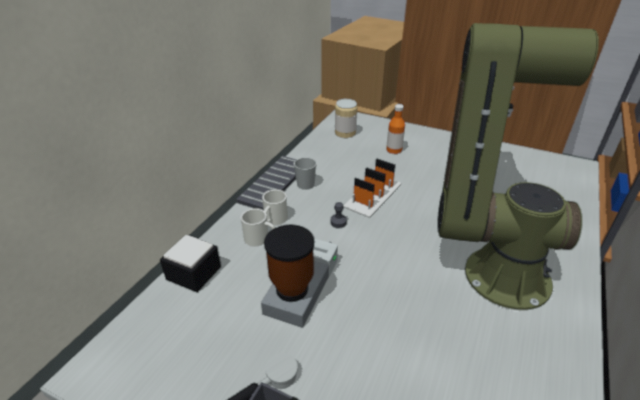

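The top view shows the rack around (388,227) with gates at about (366,222), (390,226) and (414,230). The tamper is at (329,213), the throat block with its slot at about (264,217), and the hopper at (203,218). In the side view the rack is at (373,190) and the throat at (325,250).

```bash
cat > h.py <<'E'
import numpy as np,cv2
from cell import *
def rays(n,uv):
    c=camera_info(n);T=c["world_from_camera"]
    uv=np.float64(uv).reshape(-1,1,2)
    x=cv2.undistortPoints(uv,c["intrinsics"],np.array([c["k1"],0,0,0,0.]))[:,0]
    return T[:3,3],np.c_[x,np.ones(len(x))]@T[:3,:3].T
def plane(n,uv,z):
    o,d=rays(n,uv);return o+d*((z-o[2])/d[:,2])[:,None]
def cloud(n,depth):
    h,w=depth.shape
    u,v=np.meshgrid(np.arange(w),np.arange(h))
    o,d=rays(n,np.c_[u.ravel(),v.ravel()])
    return (o+d*depth.reshape(-1,1)).reshape(h,w,3)
E
python3 - <<'E'
from h import *
f=np.load("top0.npz");p=f["p"];C=cloud("top",f["d"])
for (u,v) in[(366,213),(390,217),(414,220),(366,230),(390,238),(414,242),(258,217),(270,217),(264,217),(264,205),(203,218),(329,213),(355,237),(305,300)]:print(u,v,p[v,u],C[v,u].round(1))
a=cv2.resize(p[190:250,235:300],None,fx=6,fy=6,interpolation=cv2.INTER_CUBIC)
b=cv2.resize(p[200:255,345:430],None,fx=6,fy=6,interpolation=cv2.INTER_CUBIC)
o=np.zeros((700,520,3),np.uint8);o[:360,:390]=a;o[365:695,:510]=b
o=cv2.resize(o,None,fx=.857,fy=.857)
cv2.imwrite("pics/crop1.png",o[:,:,::-1])
E
```

```text
366 213 [94 71 61] [ 559.6 -137.6   35.6]
390 217 [44 14  0] [ 542.4 -211.2   78.5]
414 220 [53 28  5] [ 531.1 -287.7   88. ]
366 230 [11  9  9] [ 500.  -128.4  107.2]
390 238 [20 17 19] [ 473.7 -203.5  112. ]
414 242 [34 32 31] [ 460.  -280.4  108.8]
258 217 [146 151 150] [547.1 222.   71.1]
270 217 [144 150 150] [547.  182.8  67.2]
264 217 [43 58 47] [549.  206.8  41. ]
264 205 [48 50 50] [592.1 210.9  16. ]
203 218 [21 22 24] [533.8 353.3 239.6]
329 213 [53 51 57] [556.8 -11.7  89. ]
355 237 [153 152 151] [ 479.6 -100.7   13.4]
305 300 [126 130 128] [267.2  71.9  -1.2]
```

View pics/crop1.png

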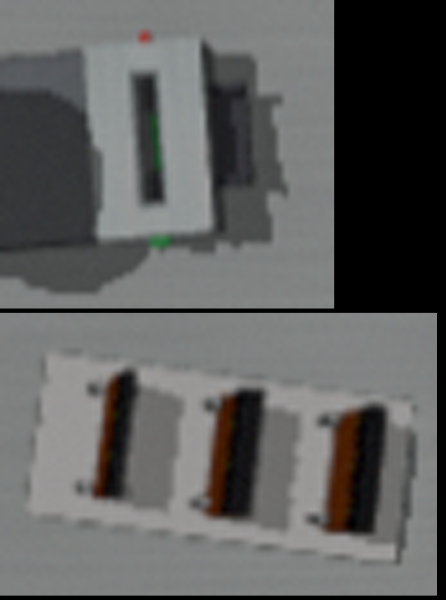

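The crop shows the slot as a dark rectangle centred at about (264.4,216.7), a red mark on the +x side and a green one on the -x side. The rack plate is fully visible, with rods on the +y side of each gate.

```bash
cat > m.py <<'E'
from h import *
def rect(uvc,n,z,name):
    P=plane(n,uvc,z)[:,:2].astype(np.float32)
    (c,s,a)=cv2.minAreaRect(P);print(name,np.round(c,1),np.round(s,1),round(a,2));return c
def run(tag):
    f=np.load(f"top{tag}.npz");p=f["p"].astype(int);C=cloud("top",f["d"])
    def big(m):
        m=m.astype(np.uint8);n,l,s,_=cv2.connectedComponentsWithStats(m)
        return l==1+np.argmax(s[1:,4])
    V,U=np.mgrid[:400,:640]
    X,Y,Z=C[...,0],C[...,1],C[...,2]
    # rack base
    roi=(U>340)&(U<435)&(V>200)&(V<258)
    m=big(roi&(p.sum(2)>405)&(p[...,0]>=p[...,2]-1))
    cs,_=cv2.findContours(m.astype(np.uint8),cv2.RETR_EXTERNAL,2)
    rect(max(cs,key=len)[:,0],"top",12,"rack")
    roi=(U>245)&(U<285)&(V>190)&(V<245)
    m=big(roi&(p.sum(2)>390)&(Z>55)&(Z<85))
    cs,_=cv2.findContours(m.astype(np.uint8),cv2.RETR_CCOMP,2)
    print([len(c) for c in cs])
    cs=sorted(cs,key=len);rect(cs[-1][:,0],"top",70,"throat")
    print("throat med z",np.median(Z[m]))
    if len(cs)>1: rect(cs[-2][:,0],"top",70,"slot hole (outer)")
    dk=(U>258)&(U<271)&(V>200)&(V<232)&(p.sum(2)<300)
    print("slot dark px",np.argwhere(dk).min(0),np.argwhere(dk).max(0)); rect(np.argwhere(dk)[:,::-1],"top",70,"slotdark")
    # gates top: points with Z>104
    for u0,u1 in((355,378),(380,401),(403,424)):
        g=(U>u0)&(U<u1)&(V>200)&(V<258)&(Z>107)&(Z<117)
        rect(np.argwhere(g)[:,::-1],"top",112,f"gate {g.sum()} z{np.median(Z[g]):.0f}")
        print(cv2.minAreaRect(C[g][:,:2].astype(np.float32)))
    for nm,(u,v,r,z0,z1) in dict(tamper=(329,213,15,60,95)).items():
        g=(np.hypot(U-u,V-v)<r)&(Z>z0)&(Z<z1);print(nm,np.median(C[g],0))
    print("hopper",np.median(C[(Z>232)&(Z<246)&(U<240)&(U>170)&(V>190)&(V<245)],0))
if __name__=="__main__":run("0")
E
python3 m.py
```

```text
rack [ 510.1 -212.6] [246.2 110.3] 81.39
[22, 17, 4]
throat [550.4 204.7] [124.6  73.5] 4.64
throat med z 69.88206396696182
slot hole (outer) [547.7 205. ] [93.1 26.1] 4.74
slot dark px [204 261] [229 266]
slotdark [548.8 204.4] [83.8 15.1] 4.48
gate 72 z112 [ 523.6 -136.4] [ 9.4 80. ] 81.14
((523.5347900390625, -136.5114288330078), (9.05339241027832, 80.03307342529297), 81.57257080078125)
gate 122 z112 [ 510.7 -213.6] [16.2 80.1] 82.64
((510.5986022949219, -213.62022399902344), (15.523517608642578, 79.73638153076172), 82.52743530273438)
gate 103 z111 [ 499.1 -289.3] [13.1 80.1] 82.27
((499.0726013183594, -289.4337158203125), (12.991474151611328, 79.90257263183594), 82.19988250732422)
tamper [563.21769567  -8.68855837  84.6825216 ]
hopper [536.6418892  366.76190737 238.74399015]
```

Gate tops measure 9.1, 15.5 and 13.0 mm thick, so the third (y≈-289) is probably the 12 mm one. I'll move above it and pinch it.

```bash
python3 -m handwheel '0.665 0.48 0 -0.46 0.4;0.665 0.48 0 -0.46 0.4;0.665 0.48 0 -0.46 0.4;0.665 0.48 0 -0.46 0.4;0.665 0.48 0 -0.46 0.4;0.665 0.48 0 -0.46 0.4;0.665 0.48 0 -0.46 0.4;0.665 0.48 0 -0.46 0.4;0.665 0.48 0 -0.46 0.4;0.665 0.48 0 -0.46 0.4;0.665 0.48 0 -0.46 0.4;0.665 0.48 0 -0.46 0.4' 10; python3 -m handwheel '0 0 0 0 0.4;0 0 0 0 0.4;0 0 0 0 0.4'
```

```text
clock: 1.1
eef_pos: [500.4, -287.9, 205.2]
eef_rot: [-3.141, 0.001, -0.15]
wrist_force: [1.1, 0.2, 0.1]
finger_gap: 56.6
finger_force: 0.0
clock: 1.35
eef_pos: [499.0, -289.4, 205.1]
eef_rot: [-3.141, 0.001, -0.147]
wrist_force: [0.3, 0.4, -0.2]
finger_gap: 56.3
finger_force: 0.0
```

```bash
python3 -m handwheel '0 0 -0.65 0 0.4;0 0 -0.65 0 0.4;0 0 -0.65 0 0.4;0 0 -0.65 0 0.4;0 0 -0.6 0 0.4;0 0 0 0 0.4;0 0 0 0 0.4' 6; python3 -m handwheel '0 0 0 0 1;0 0 0 0 1;0 0 0 0 1;0 0 0 0 1;0 0 0 0 1;0 0 0 0 1;0 0 0 0 1;0 0 0 0 1' 6
```

```text
clock: 1.93
eef_pos: [498.4, -289.8, 77.3]
eef_rot: [-3.141, 0.002, -0.149]
wrist_force: [0.3, -1.1, 1.1]
finger_gap: 56.4
finger_force: 0.0
clock: 2.6
eef_pos: [499.4, -289.3, 77.5]
eef_rot: [3.142, -0.0, -0.148]
wrist_force: [-1.3, 0.2, 0.8]
finger_gap: 11.9
finger_force: 6.0
```

Opening 11.9 mm: this is the 12 mm gate. Grip harder, lift, and carry it high over the others.

```bash
python3 -m handwheel '0 0 0 0 1;0 0 0 0 1;0 0 0.3 0 1;0 0 0.5 0 1;0 0 0.6 0 1;0 0 0.6 0 1;0 0 0.6 0 1;0 0 0.5 0 1;0 0 0.2 0 1;0 0 0 0 1' 40; python3 -m handwheel '0.05 0.5 0 0.2 1;0.08 0.7 0 0.2 1;0.08 0.7 0 0.2 1;0.08 0.7 0 0.2 1;0.08 0.7 0 0.2 1;0.08 0.7 0 0.2 1;0.08 0.7 0 0.2 1;0.08 0.7 0 0.2 1;0.08 0.7 0 0.2 1;0.08 0.7 0 0.2 1;0.08 0.7 0 0.2 1;0.08 0.7 0 0.2 1'; python3 -m handwheel '0.08 0.7 0 0.2 1;0.08 0.7 0 0 1;0.08 0.7 0 0 1;0.08 0.7 0 0 1;0.05 0.7 0 0 1;0 0.6 0 0 1;0 0 0 0 1;0 0 0 0 1;0 0 0 0 1;0 0 0 0 1'
python3 - <<'E'
from h import *
p,d=camera("top");np.savez("top1.npz",p=p,d=d)
s=read_state();print(s["eef_pos"],s["eef_rot"],s["finger_gap"],s["wrist_force"])
q,_=camera("side")
a=cv2.resize(p[170:270,180:310],None,fx=4,fy=4,interpolation=2);b=cv2.resize(q[150:300,240:400],None,fx=3,fy=3,interpolation=2)
o=np.zeros((450,1000,3),np.uint8);o[:400,:520]=a;o[:450,520:]=b
cv2.imwrite("pics/c2.png",cv2.resize(o,(800,360))[:,:,::-1])
E
```

```text
clock: 3.43
eef_pos: [499.9, -289.5, 211.7]
eef_rot: [3.14, -0.003, -0.148]
wrist_force: [-0.2, 0.4, -2.3]
finger_gap: 12.1
finger_force: 40.0
clock: 4.43
eef_pos: [536.0, 40.2, 208.0]
eef_rot: [-3.141, 0.002, 0.062]
wrist_force: [0.1, 0.3, -1.3]
finger_gap: 11.7
finger_force: 40.0
clock: 5.27
eef_pos: [551.3, 201.8, 208.9]
eef_rot: [3.141, 0.001, 0.078]
wrist_force: [-0.4, 0.2, -1.3]
finger_gap: 11.5
finger_force: 40.0
[551.41712621 201.74203611 209.15574507] [3.14139655e+00 4.69642364e-04 7.77787464e-02] 11.623696795364696 [-0.04949293  0.24631891 -1.02796449]
```

View pics/c2.png

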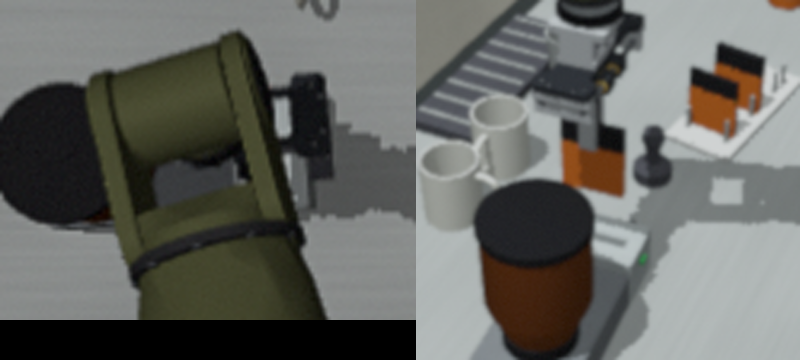

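The side view shows the gate hanging straight, with the two others standing in the rack. I'll cross-check the slot against the gate's bottom edge in the side view, since both share the same camera bias.

```bash
python3 - <<'E'
from h import *
s0=np.load("side0.npz")["p"]
q,d=camera("side");np.savez("side1.npz",p=q,d=d)
a=cv2.resize(s0[232:272,302:347],None,fx=10,fy=10,interpolation=cv2.INTER_CUBIC)
b=cv2.resize(q[185:225,285:325],None,fx=10,fy=10,interpolation=cv2.INTER_CUBIC)
o=np.hstack([cv2.resize(a,(450,400)),b])[:,:800];cv2.imwrite("pics/c3.png",o[:,:,::-1])
i=q.astype(int);m=((i[...,0]>110)&(i[...,0]>i[...,2]+70));m[:180]=0;m[:,:280]=0;m[:,330:]=0;m[235:]=0
m=m.astype(np.uint8);n,l,st,_=cv2.connectedComponentsWithStats(m);print(st)
E
```

```text
[[     0      0    640    400 255853]
 [   301    209      9     19    140]
 [   311    227      3      1      3]
 [   325    227      1      1      1]
 [   315    228      1      1      1]
 [   319    229      1      1      1]
 [   323    230      1      1      1]]
```

View pics/c3.png

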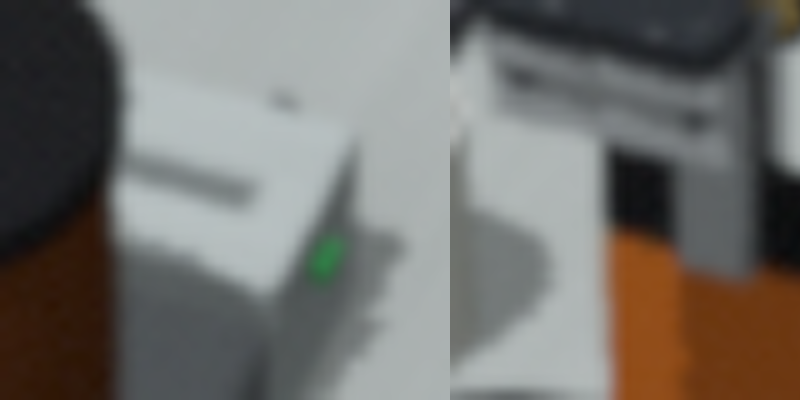

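The left crop shows the slot's -x end at about pixel (327.3,251.3). In the right crop the gate's left edge is at about column 301.

```bash
python3 - <<'E'
from h import *
print("slot -x end side",plane("side",[(327.3,251.3)],70).round(1))
th=np.radians(4.6);u=np.array([np.cos(th),np.sin(th)])
print("top pred end",np.array([549.3,204.6])-41.5*u, np.array([549.3,204.6])-44.5*u)
q=np.load("side1.npz")["p"];i=q.astype(int)
m=(i[...,0]>60)&(i[...,0]>1.7*i[...,2]);m[:195]=0;m[235:]=0;m[:,:295]=0;m[:,340:]=0
m=m.astype(np.uint8);n,l,st,_=cv2.connectedComponentsWithStats(m);k=1+np.argmax(st[1:,4]);print(st[k])
cs,_=cv2.findContours((l==k).astype(np.uint8),0,2);c=cv2.approxPolyDP(cs[0],2.5,True)[:,0];print(c.tolist())
P=plane("side",c+0.0,143.7).round(1);print(P.tolist())
T=np.array([551.4,201.7]);n_=np.array([-u[1],u[0]])
for sx in(-40,40):
    w=np.r_[T+sx*u+6*n_,143.7];cI=camera_info("side");W=np.linalg.inv(cI["world_from_camera"])@np.r_[w,1]
    print(sx,w.round(1),cv2.projectPoints(W[:3].reshape(1,1,3),np.zeros(3),np.zeros(3),cI["intrinsics"],np.array([cI["k1"],0,0,0]))[0].ravel().round(1))
E
```

```text
slot -x end side [[504.  203.3  70. ]]
top pred end [507.93367654 201.27174464] [504.94333991 201.03114787]
[301 208  26  23 436]
[[301, 208], [301, 226], [325, 230], [325, 214]]
[[628.2, 133.5, 143.7], [587.6, 210.1, 143.7], [515.8, 195.4, 143.7], [548.0, 127.8, 143.7]]
-40 [511.  204.5 143.7] [325.1 232.3]
40 [590.8 210.9 143.7] [299.9 225.9]
```

Gate and slot agree to about 2 mm. I'll centre at (549,205) and lower to just above the mouth.

```bash
python3 -m handwheel '-0.06 0.08 0 0.02 1;0 0 -0.3 0 1;0 0 -0.4 0 1;0 0 -0.4 0 1;0 0 -0.4 0 1;0 0 -0.15 0 1;0 0 0 0 1;0 0 0 0 1;0 0 0 0 1'
python3 - <<'E'
from h import *
P=[]
p,d=camera("side");s=read_state();print(s["eef_pos"],s["eef_rot"],s["wrist_force"])
cv2.imwrite("pics/c4.png",cv2.resize(p[195:275,270:370],None,fx=7,fy=7,interpolation=2)[:,:,::-1])
E
```

```text
clock: 6.17
eef_pos: [549.4, 206.1, 144.3]
eef_rot: [-3.141, -0.001, 0.081]
wrist_force: [0.1, 0.2, -1.3]
finger_gap: 11.5
finger_force: 40.0
[549.41175846 206.1164085  144.44764786] [-3.14123343e+00 -1.59560066e-03  8.07692131e-02] [-0.19846138 -0.05997182 -0.61005732]
```

View pics/c4.png

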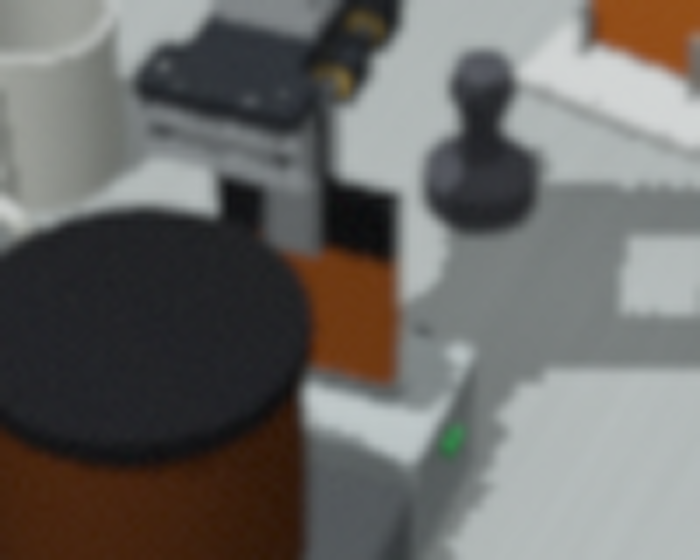

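The gate hangs about 9 mm above the slot, with its lower -x corner at about (326,249.9).

```bash
python3 - <<'E'
from h import *
print(plane("side",[(326,249.9)],79).round(1))
th=np.radians(4.6);u=np.array([np.cos(th),np.sin(th)]);n=np.array([-u[1],u[0]])
print(np.array([549.4,206.1])-40*u+6*n)
E
python3 -m handwheel '0 -0.02 -0.1 0 1;0 0 -0.1 0 1;0 0 -0.1 0 1;0 0 0 0 1'; python3 -m handwheel '0 0 -0.05 0 1;0 0 -0.05 0 1;0 0 0 0 1'
```

```text
[[506.1 208.1  79. ]]
[509.04765132 208.8727163 ]
clock: 6.55
eef_pos: [548.7, 204.9, 130.5]
eef_rot: [3.141, 0.001, 0.081]
wrist_force: [0.1, -1.5, -1.0]
finger_gap: 12.0
finger_force: 40.0
clock: 6.8
eef_pos: [548.9, 205.0, 127.0]
eef_rot: [3.141, 0.0, 0.081]
wrist_force: [-0.4, -2.1, -0.8]
finger_gap: 11.5
finger_force: 40.0
```

The gate has entered 8 mm with little force. Continue slowly down to the shoe.

```bash
python3 -m handwheel '0 -0.01 -0.05 0 1;0 0 -0.06 0 1;0 0 -0.06 0 1;0 0 -0.06 0 1;0 0 0 0 1'; python3 -m handwheel '0 0 -0.08 0 1;0 0 -0.08 0 1;0 0 -0.08 0 1;0 0 0 0 1';python3 -m handwheel '0 0 -0.08 0 1;0 0 -0.08 0 1;0 0 0 0 1'
```

```text
clock: 7.22
eef_pos: [548.8, 204.7, 117.7]
eef_rot: [3.141, 0.001, 0.081]
wrist_force: [0.5, -0.6, -1.3]
finger_gap: 11.4
finger_force: 40.0
clock: 7.55
eef_pos: [549.2, 204.2, 108.2]
eef_rot: [3.141, -0.0, 0.081]
wrist_force: [1.8, -6.1, -0.3]
finger_gap: 11.7
finger_force: 40.0
clock: 7.8
eef_pos: [549.4, 203.9, 101.8]
eef_rot: [3.14, -0.001, 0.081]
wrist_force: [3.9, -6.0, -1.0]
finger_gap: 11.7
finger_force: 40.0
```

```bash
python3 -m handwheel '0 0 -0.05 0 1;0 0 0 0 1';python3 -m handwheel '0 0 -0.05 0 1;0 0 0 0 1'
python3 - <<'E'
from h import *
p,d=camera("side");s=read_state();print(s["eef_pos"],s["eef_rot"],s["wrist_force"])
q,_=camera("top")
o=np.hstack([cv2.resize(p[200:280,275:365],(540,480),interpolation=2),cv2.resize(q[195:240,255:279],(256,480),interpolation=2)])
cv2.imwrite("pics/c5.png",o[:,:,::-1])
E
```

```text
clock: 7.97
eef_pos: [549.4, 203.9, 100.0]
eef_rot: [3.14, -0.001, 0.081]
wrist_force: [2.1, -7.5, 0.0]
finger_gap: 12.0
finger_force: 40.0
clock: 8.13
eef_pos: [549.4, 203.9, 98.0]
eef_rot: [3.14, -0.001, 0.08]
wrist_force: [2.2, -7.7, 0.7]
finger_gap: 11.7
finger_force: 40.0
[549.32480406 203.89996357  97.98982082] [ 3.14017699e+00 -4.24318712e-04  8.04780657e-02] [ 2.24544702 -6.90116877 -0.24912252]
```

View pics/c5.png

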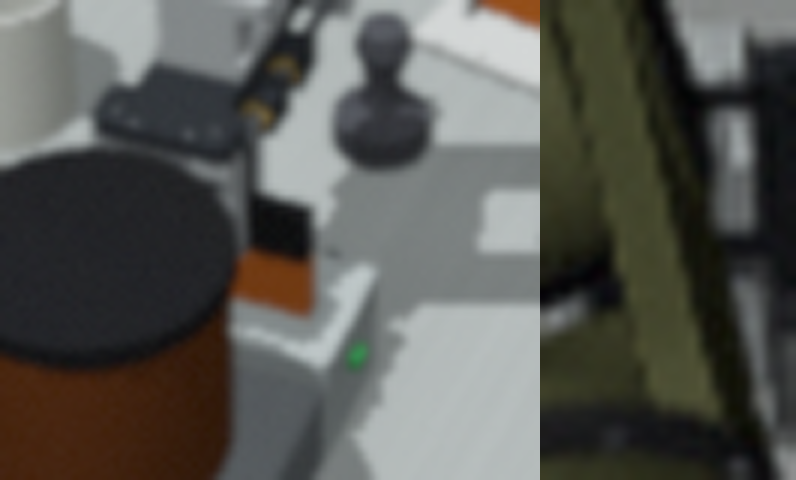

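The gate is about 37 mm in the slot: the visible orange strip is about as tall as the black third. The bottom tell-tale is at (358,355) in the crop. Continue in small steps until it stops firmly.

```bash
m(){ :; }; python3 -m handwheel '0 0 -0.04 0 1;0 0 0 0 1';python3 -m handwheel '0 0 -0.04 0 1;0 0 0 0 1';python3 -m handwheel '0 0 -0.04 0 1;0 0 0 0 1'
```

```text
clock: 8.4
eef_pos: [549.5, 203.9, 96.9]
eef_rot: [3.14, -0.001, 0.08]
wrist_force: [1.4, -7.5, 4.6]
finger_gap: 11.6
finger_force: 40.0
clock: 8.57
eef_pos: [549.7, 204.0, 96.4]
eef_rot: [3.14, -0.002, 0.081]
wrist_force: [-2.1, -8.2, 15.4]
finger_gap: 11.9
finger_force: 40.0
clock: 8.73
eef_pos: [550.2, 204.1, 95.9]
eef_rot: [3.141, -0.004, 0.081]
wrist_force: [-3.0, -9.2, 24.6]
finger_gap: 11.8
finger_force: 40.0
```

A firm stop at about 39.5 mm depth, 24.6 N. Check the green tell-tale before relaxing.

```bash
python3 - <<'E'
from h import *
def g(p):
    i=p.astype(int);w=np.clip(i[...,1]-np.maximum(i[...,0],i[...,2])-15,0,None)[245:275,322:348].astype(float)
    V,U=np.mgrid[245:275,322:348];return (U*w).sum()/w.sum(),(V*w).sum()/w.sum(),w.sum()
g0=g(np.load("side0.npz")["p"]);g1=g(camera("side")[0]);print(g0,g1)
c=camera_info("side");Wi=np.linalg.inv(c["world_from_camera"])
for z in(50,44):print(cv2.projectPoints((Wi@[487,200,z,1])[:3].reshape(1,1,3),np.zeros(3),np.zeros(3),c["intrinsics"],np.array([c["k1"],0,0,0]))[0].ravel())
s=read_state();print(s["clock"],s["wrist_force"],s["eef_pos"])
E
```

```text
(np.float64(334.1212121212121), np.float64(257.45021645021643), np.float64(231.0)) (np.float64(334.14130434782606), np.float64(259.19202898550725), np.float64(276.0))
[332.79043681 257.15930497]
[332.75943943 258.59124938]
8.7833 [-3.0454834  -9.86049281 23.77638374] [550.21417887 204.14498341  95.87576168]
```

The tell-tale moved by the full 6 mm, so the gate is home. Relax the push, open, and retreat upward.

```bash
python3 -m handwheel '0 0 0.02 0 1;0 0 0.02 0 1;0 0 0 0 1'; python3 -m handwheel '0 0 0 0 0.7;0 0 0 0 0.6;0 0 0 0 0.6;0 0 0 0 0.6;0 0 0 0 0.6'; python3 -m handwheel '0 0 0.2 0 0.6;0 0 0.5 0 0.6;0 0 0.7 0 0.6;0 0 0.7 0 0.6;0 0 0.7 0 0.6;0 0 0.7 0 0.6;0 0 0 0 0.6;0 0 0 0 0.6'; python3 -m handwheel '-0.5 -0.7 0 0 0.6;-0.5 -0.7 0 0 0.6;-0.5 -0.7 0 0 0.6;-0.5 -0.7 0 0 0.6;-0.5 -0.7 0 0 0.6;-0.5 -0.7 0 0 0.6;-0.5 -0.7 0 0 0.6;0 0 0 0 0.6;0 0 0 0 0.6;0 0 0 0 0.6'
python3 - <<'E'
from h import *
def g(p):
    i=p.astype(int);w=np.clip(i[...,1]-np.maximum(i[...,0],i[...,2])-15,0,None)[245:275,322:348].astype(float)
    V,U=np.mgrid[245:275,322:348];return (U*w).sum()/w.sum(),(V*w).sum()/w.sum(),w.sum()
p,d=camera("side");print(g(p))
t,d=camera("top");C=cloud("top",d);U=np.arange(640)[None]+0*C[...,0].astype(int);V=np.arange(400)[:,None]+0*U
z=C[195:235,250:280,2];print("gate top z",np.sort(z.ravel())[-25:].round(1))
o=np.hstack([cv2.resize(p[130:290,240:420],(450,400),interpolation=2),cv2.resize(t[190:250,240:292],(347,400),interpolation=2)])
cv2.imwrite("pics/c6.png",o[:,:,::-1])
E
```

```text
clock: 9.03
eef_pos: [549.9, 204.0, 96.5]
eef_rot: [3.141, -0.003, 0.08]
wrist_force: [-1.2, -8.1, 14.9]
finger_gap: 11.7
finger_force: 40.0
clock: 9.45
eef_pos: [548.8, 204.9, 94.7]
eef_rot: [-3.142, 0.0, 0.081]
wrist_force: [-0.2, 0.7, 0.4]
finger_gap: 37.2
finger_force: 0.0
clock: 10.12
eef_pos: [549.4, 205.0, 236.9]
eef_rot: [-3.141, -0.003, 0.081]
wrist_force: [0.1, -0.4, 0.3]
finger_gap: 37.7
finger_force: 0.0
clock: 10.95
eef_pos: [409.1, 9.0, 234.7]
eef_rot: [-3.141, 0.001, 0.08]
wrist_force: [0.1, -0.6, 0.2]
finger_gap: 37.3
finger_force: 0.0
(np.float64(334.07942238267145), np.float64(258.97472924187724), np.float64(277.0))
gate top z [ 133.4  133.4  133.5  133.6  133.7  133.7  133.8  133.9  133.9  134.
  134.1  134.1  134.1  134.3  134.4  134.6  134.8  134.9  135.1  135.8
 1341.7 1341.7 1341.7 1341.7 1341.7]
```

View pics/c6.png

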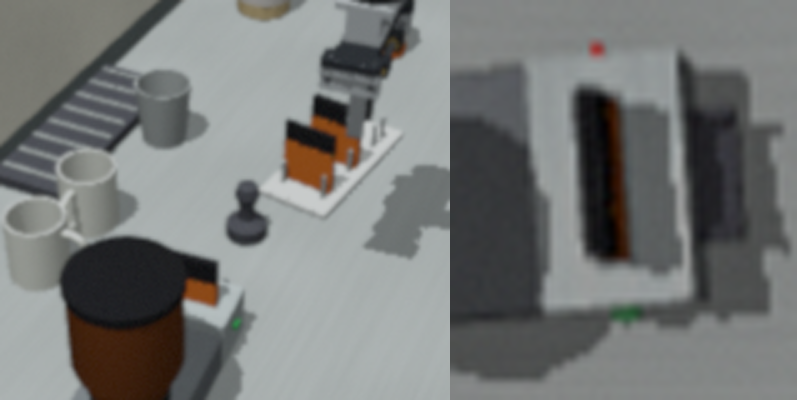

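The gate stands in the slot and the other two stand in the rack. The tell-tale reads slightly less than at full press, so I'll measure again with averaged frames.

```bash
python3 - <<'E'
from h import *
def g(p):
    i=p.astype(float);w=np.clip(i[...,1]-np.maximum(i[...,0],i[...,2])-8,0,None)[250:268,328:341]
    V,U=np.mgrid[250:268,328:341];return (V*w).sum()/w.sum()
print("free",g(np.load("side0.npz")["p"]))
print("now",g(np.mean([camera("side")[0].astype(float) for _ in range(8)],0)))
D=[];
for _ in range(8):
    t,d=camera("top");D.append(d)
D=np.median(D,0);C=cloud("top",D);np.savez("top2.npz",p=t,d=D.astype(np.float32))
X,Y,Z=C[...,0],C[...,1],C[...,2]
def top(m,n):
    z=Z[m];hi=z[(z>100)&(z<160)];print(n,len(hi),np.percentile(hi,[25,50,75,90,97]).round(1))
    g=m&(Z>np.percentile(hi,75)-4)&(Z<160);r=cv2.minAreaRect(C[g][:,:2].astype(np.float32));print(r)
top((abs(X-549)<50)&(abs(Y-205)<25)&(Z>118),"slot gate")
top((abs(X-523)<50)&(abs(Y+136)<25)&(Z>98),"g1");top((abs(X-510)<50)&(abs(Y+213)<25)&(Z>98),"g2")
m=(abs(X-549)<60)&(abs(Y-205)<34)&(Z<80)&(Z>60);print("throat z",np.median(Z[m]))
print(read_state()["clock"])
E
```

```text
free 257.4472934472935
now 258.9606373008435
slot gate 110 [130.3 131.2 132.  132.6 133.2]
((550.5161743164062, 203.7490234375), (78.98507690429688, 12.0660400390625), 4.650275707244873)
g1 80 [111.1 112.2 112.8 113.3 113.9]
((523.5838012695312, -136.64305114746094), (8.74158000946045, 80.03679656982422), 81.21331787109375)
g2 135 [111.2 111.9 112.6 113.3 113.7]
((510.73388671875, -214.10398864746094), (15.459345817565918, 80.05484771728516), 81.42047119140625)
throat z 70.11007176857811
11.85
```

The gate top is at 131.2 mm, against about 130.5 expected. To remove doubt I'll give it a gentle press from above with closed fingers, up to about 15 N.

```bash
python3 -m handwheel '0.5 0.7 0 0 1;0.5 0.7 0 0 1;0.5 0.7 0 0 1;0.5 0.7 0 0 1;0.5 0.7 0 0 1;0.5 0.67 0 0 1;0.5 0.67 0 0 1;0 0 0 0 1;0 0 0 0 1;0 0 0 0 1' 10; python3 -m handwheel '0 0 -0.5 0 1;0 0 -0.5 0 1;0 0 -0.5 0 1;0 0 -0.5 0 1;0 0 -0.3 0 1;0 0 -0.1 0 1;0 0 0 0 1;0 0 0 0 1'
```

```text
clock: 12.68
eef_pos: [548.7, 201.9, 234.8]
eef_rot: [3.141, 0.001, 0.081]
wrist_force: [-0.3, -0.8, -0.9]
finger_gap: 0.2
finger_force: 0.0
clock: 13.35
eef_pos: [549.3, 202.2, 140.2]
eef_rot: [-3.141, -0.001, 0.08]
wrist_force: [0.4, -0.0, 1.3]
finger_gap: 0.6
finger_force: 0.0
```

```bash
python3 -m handwheel '0 0.03 -0.08 0 1;0 0 -0.06 0 1;0 0 0 0 1;0 0 0 0 1';python3 -m handwheel '0 0 -0.04 0 1;0 0 0 0 1';python3 -m handwheel '0 0 -0.03 0 1;0 0 0 0 1';python3 -m handwheel '0 0 -0.025 0 1;0 0 0 0 1'
```

```text
clock: 13.68
eef_pos: [549.0, 203.6, 133.6]
eef_rot: [-3.142, -0.0, 0.081]
wrist_force: [-0.4, -0.1, 0.9]
finger_gap: 0.6
finger_force: 0.0
clock: 13.85
eef_pos: [549.1, 203.6, 131.8]
eef_rot: [-3.142, -0.0, 0.081]
wrist_force: [-0.1, 1.2, 0.7]
finger_gap: 0.7
finger_force: 0.0
clock: 14.02
eef_pos: [549.5, 203.7, 131.6]
eef_rot: [-3.141, -0.002, 0.081]
wrist_force: [-0.3, -0.1, 6.5]
finger_gap: 0.3
finger_force: 3.6
clock: 14.18
eef_pos: [549.8, 203.8, 131.4]
eef_rot: [-3.141, -0.003, 0.081]
wrist_force: [-2.1, -0.2, 12.1]
finger_gap: 0.5
finger_force: 6.4
```

```bash
python3 -m handwheel '0 0 -0.02 0 1;0 0 0 0 1;0 0 0 0 1'; python3 -m handwheel '0 0 0.1 0 1;0 0 0.5 0 1;0 0 0.7 0 1;0 0 0.7 0 1;0 0 0.7 0 1;-0.5 -0.7 0 0 1;-0.5 -0.7 0 0 1;-0.5 -0.7 0 0 1;-0.5 -0.7 0 0 1;-0.5 -0.7 0 0 1;0 0 0 0 1;0 0 0 0 1'
python3 - <<'E'
from h import *
def g(p):
    i=p.astype(float);w=np.clip(i[...,1]-np.maximum(i[...,0],i[...,2])-8,0,None)[250:268,328:341]
    V,U=np.mgrid[250:268,328:341];return (V*w).sum()/w.sum()
print("now",g(np.mean([camera("side")[0].astype(float) for _ in range(4)],0)))
D=np.median([camera("top")[1] for _ in range(4)],0);C=cloud("top",D);X,Y,Z=np.moveaxis(C,2,0)
z=Z[(abs(X-549)<50)&(abs(Y-205)<25)&(Z>118)&(Z<160)];print(len(z),np.percentile(z,[25,50,75]))
s=read_state();print(s["clock"],s["eef_pos"],s["wrist_force"])
E
```

```text
clock: 14.43
eef_pos: [550.1, 203.9, 131.2]
eef_rot: [-3.141, -0.004, 0.081]
wrist_force: [-1.8, -0.9, 16.5]
finger_gap: 0.4
finger_force: 8.4
clock: 15.43
eef_pos: [448.7, 62.8, 237.4]
eef_rot: [-3.142, -0.001, 0.079]
wrist_force: [0.0, 0.5, 0.5]
finger_gap: 0.6
finger_force: 0.0
now 258.9540087010566
112 [130.18691852 131.23459651 132.28405911]
15.8333 [449.14359902  64.01254448 236.59105653] [-1.10953411 -0.13267208  0.27957505]
```

It did not move under 16.5 N, so it is standing on the floor. Handing in.

```bash
python3 -c "
from cell import *
print(sign_off())"
```

```text
the job is handed in; nothing more can be done
None
```

I handed the job in with the 12 mm gate (pinched at 11.9 mm) pushed home and standing on its own in the dispenser's slot; it did not move under a 16.5 N check push, and the other two gates were still standing in the rack in the last pictures, but the hand-in returned no verdict.

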